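Lock the vegetable slicer's thickness plate with its pin

TASK

Lock the slicer: lift the locking pin out of its stand, lower its foot through the square opening of the slicer's cover onto the hidden plate, and drag it along the slot, pressing lightly, until the foot drops into the groove that you cannot see. Stop there, press the pin fully down until its collar sits on the cover, and let go, leaving it upright. Work gently, never pressing or pushing the pin against the slicer with more than 40 N, and leave the other things where they are.

Things in the scene. Friction and masses are not known exactly. Their poses are not given: they have to be found in the camera images.
- slicer: white vegetable slicer, fixed, 280 mm long (its y), 143 mm deep (its x, -66 to +77 mm), 51 mm high; origin at its underside, z up. Front half (x -66 to 0 mm): closed rail with a flat aluminium cover, top at z = 51 mm, 6 mm thick, with a keyhole slot along y, centre line x = -33 mm. Behind it a lower ribbed feed table with a blade.
- slot_entry (a point): centre of the keyhole slot's square opening (25 x 25 mm), at the top of the cover (slicer x = -33, y = -60, z = 51 mm); same axes as the slicer. From the opening the slot, 12 mm wide, runs along +y from slicer y = -47.5 mm to +55 mm: drag along +y
- slot_end (a point): closed end of the 12 mm slot, on its centre line at the top of the cover (slicer y = +55 mm); same axes as the slicer. Two thin soft black rubber lips close the slot from view; they give way to the pin without resistance
- plate_top (a point): point on the hidden level steel plate below the opening: its top lies at slicer z = 35 mm, 16 mm below the cover's top, 10 mm below the cover's underside. It holds firm. One straight groove, 22 mm wide (along y) and 13 mm deep, runs right across it under the slot; the groove's centre is anywhere from slicer y = -20 to +42 mm, new each time, not measured, not visible
- pin_grip (a point): centre of the locking pin's round black grip: 22 mm diameter, 46 mm tall (24 mm below to 22 mm above this point); z points up along the pin
- lock_pin: loose steel locking pin, 78 mm tall, 0.06 to 0.13 kg, upright in its stand at first; origin at the centre of its foot's underside, z up. Upwards: foot 18 mm diameter, 6 mm tall, lower edge bevelled 2.5 mm; neck 8 mm diameter; collar 28 mm diameter, 26 to 32 mm up; grip above
- pin_tip (a point): centre of the foot's underside, 56 mm below pin_grip. The foot passes the square opening, not the slot: the neck runs in the slot and the foot under the cover with 4 mm free height. Foot on the plate: collar 10 mm above the cover. Foot fully in the groove: collar rests on the cover
- pin_stand: fixed wooden block 64 x 64 x 40 mm, origin at its underside; one round upright hole, 22 mm, in its middle. The pin stands in it, its collar on the block, the tip 14 mm above the worktop; lift it at least 30 mm to clear the block
- honey: honey jar, 71 mm diameter, 110 mm tall, loose; origin at its underside. Leave alone
- salt: salt shaker, 44 mm diameter, 90 mm tall, loose; origin at its underside. Leave alone
- spice: spice jar, 41 mm diameter, 105 mm tall, loose; origin at its underside. Leave alone
- espresso: small cup, 60 mm diameter, 52 mm tall, loose; origin at its underside. Leave alone
- tin: food tin, 58 mm diameter, 72 mm tall, loose; origin at its underside. Leave alone
Things that resemble listed ones, but are neither listed nor needed, are in the scene too. Leave any pink look-alike of the lock_pin alone.

How it is judged:
By the outcome, as a careful person would: the job done as asked, in the order asked, and still so for the second after the job is handed in, with the robot touching nothing.
It also fails if it takes over 72 s, if anything falls off the work surface, if the arm or the gripper's body presses on something with over 40 N, if the wrist force passes 120 N, or if a joint passes its speed limit or range.

ROBOT

A 6-joint arm with a two-finger parallel gripper is mounted at the origin on a cart in front of the work surface, level with it; the furniture and walls round the work are solid. World frame = base frame: x ahead of the robot, y to its left, z up, the work surface at z = 0. Lengths are in m, angles in rad, forces in N, time in s.
With the tool pointing down it reaches from about 0.275 to 0.75 m from the base axis. Payload 10.2 kg.
Tool frame: the origin (TCP) lies midway between the tips of the shut fingers; the grasp point (between the pads) lies 19 mm behind it; z points along the fingers, y is the line along which they close (so a half turn about z gives the same grasp; the last joint's range is limited). The gripper opens to 85 mm and grips with 20 to 120 N. Pads are 22 mm wide; open, the fingers measure 114 mm over their backs; the gripper's body (76 mm by 85 mm) begins 54 mm behind the grasp point. The pads swing forward as they close: fully open they stand 13 mm farther back than shut.
Start: joints at [-1.335, 0.313, 1.498, -0, 1.331, -0.223], TCP at [0.232, -0.471, 0.231] pointing down, gripper open.
Joint ranges: [-2.94, 2.94], [-0.97, 2.17], [0.19, 2.56], [-1.23, 4.37], [0.02, 3.11], [-2.88, 2.88]. Speed limits (rad/s): [2.39, 2.39, 3.01, 3.14, 3.14, 3.14].

INTERFACE

Orientations are given as a unit quaternion [x, y, z, w].
In Python, from bench import ctrl gives the robot as it stands. The module is installed in compiled form; this text tells all that it offers.
- The arm moves only by the tool carry_out, never from a script. Its argument "rows" is a list that holds one entry, the list of rows, each a list of 7 numbers: the shift along the tool's x, y, z in m, then the turn, a rotation vector about the tool's x, y, z in rad, then the opening, from 0 (shut) to 1 (fully open). A call has exactly 10 rows; each row is the pose to reach, as a shift and turn from the pose commanded when the call began, along the tool's axes at that moment; what a row does not reach only later rows make up. A row lasts 1/8 s, in which the tool goes at most 62.5 mm and 10.7 degrees, less where a joint would pass 70% of its speed; a pose out of reach is approached as far as the arm can. A call with a gripper value outside its range is refused whole. The fingers move at their own pace and stop on an object; "grip_force" is the grip in N (left out, the last holds). Time passes only in rows, so rows that repeat a pose let the fingers close, or fill a call up. It gives the time, the measured TCP pose, the force, the opening and the grip force at its end, in the units of the state.
- ctrl.get_obs(): the state, without advancing time (a new reading comes with each control period).
- ctrl.get_image(name): name is "side" or "top" or "wrist"; returns a dict with "pixels" (420x560x3 uint8, blue, green, red), "mtx" (3x3 intrinsics, pixels), "position" and "orientation" of the camera in the world. Camera axes: x right, y down, z forward; pixel columns grow to the right and rows downward; lengths in m; the calibration is good to about 2 mm. A picture is of the moment at which its call begins. There is no depth.
- ctrl.hand_in(): hands the job in; it is judged then, once.
The state is a dict: "time_s": time; "joint_positions": joint angles; "joint_velocities": joint speeds; "joint_torque": joint torques, N m; "position": TCP position; "eef_rot": TCP orientation; "contact_force": force on the tool from outside, world axes, zero at the start; "moment": the same for the moment, N m; "finger_gap": opening from 0.0 (shut) to 1.0 (fully open); "finger_force": force on a finger pad.
Only numpy, scipy, OpenCV 4.12 (cv2) and the standard library are available. Lean on these libraries where they do the work, as an engineer would, in place of code of your own. Each camera call takes 0.05 s, during which the arm holds its last target. There are 200 camera calls.

## Working session

There is one attempt and no reset: what is moved stays moved. The work goes in short steps, Python scripts to look and compute and a tool call to move; the robot and the scene stay as the last step left them, time stands still between calls to the robot, and variables do not carry over. Pictures are saved under pics/ and viewed, at most 10 in all, crops included, and the job is handed in when it is done.

Besides the shell and the picture viewer there is one more tool, called after "Emit:" in YAML: its name, and indented under it one key for each argument. carry_out: Moves the arm, as the interface text tells. Its arguments: {"type":"object","properties":{"rows":{"type":"array"},"grip_force":{"type":"number"}},"required":["rows"]}

```bash
mkdir -p pics
cat > h.py <<'E'
import numpy as np, cv2
from scipy.spatial.transform import Rotation as R
from bench import ctrl
def snap(n,f):
    im=ctrl.get_image(n); cv2.imwrite(f,im['pixels'])
    np.savez(f+'.npz',K=im['mtx'],p=im['position'],q=im['orientation'],px=im['pixels']); return im
def load(f): return np.load(f+'.npz')
def ray(d,u,v,z):
    r=R.from_quat(d['q']).apply(np.linalg.inv(d['K'])@[u,v,1.]); p=d['p']
    return p+r*(z-p[2])/r[2]
def proj(d,P):
    c=R.from_quat(d['q']).inv().apply(np.atleast_2d(P)-d['p']); c=c@d['K'].T
    return c[:,:2]/c[:,2:]
E
python3 - <<'E'
from h import *
for n in ('top','side'):
    i=snap(n,f'pics/{n}0.png'); print(n,i['position'],i['orientation'],i['mtx'][0,0])
o=ctrl.get_obs()
print({k:np.round(v,3) for k,v in o.items()})
E
```

```text
top [0.33536523 0.05265673 1.09756316] [-0.69348854  0.71190048 -0.07774832  0.07890846] 430.90394010577364
side [-0.39335017  0.14438335  0.6518412 ] [-0.5837692   0.64317694 -0.36955182  0.33010361] 413.49624975193524
{'time_s': np.float64(0.1), 'joint_positions': array([-1.335,  0.313,  1.498, -0.   ,  1.331, -0.223]), 'joint_velocities': array([-0.001, -0.001, -0.002, -0.001, -0.   , -0.002]), 'joint_torque': array([ 3.0000e-03, -4.1290e+01, -2.6014e+01, -0.0000e+00,  3.0000e-03,
        0.0000e+00]), 'position': array([ 0.232, -0.47 ,  0.231]), 'eef_rot': array([ 0.974,  0.227, -0.   , -0.001]), 'contact_force': array([-0.143, -0.965,  0.534]), 'moment': array([-0.02 , -0.038, -0.005]), 'finger_force': np.float64(0.0), 'finger_gap': np.float64(1.002)}
```

View pics/top0.png

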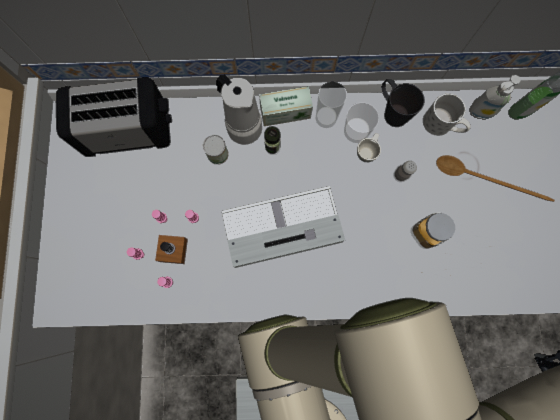

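View pics/side0.png

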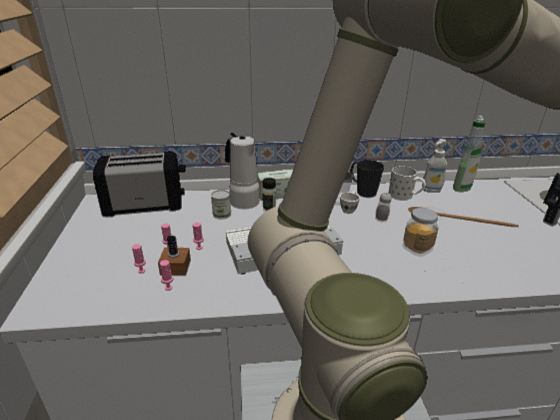

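The top view shows the brown stand with the black-gripped pin at (170,248) and the slicer around (283,228), its square opening near (310,235) and the slot running left to about (265,243). There are five pin-like candidates: pink ones at (160,216), (192,216), (134,253) and (165,282), and the black one in the wooden stand at (170,248). The black one fits the description. I'll confirm it in an enlarged crop.

Run:
```python
from h import *
a=load('pics/top0.png')['px']; b=load('pics/side0.png')['px']
c1=cv2.resize(a[185:275,210:350],None,fx=5,fy=5,interpolation=cv2.INTER_CUBIC)[:, :]
c2=cv2.resize(a[205:295,125:205],None,fx=4,fy=4,interpolation=cv2.INTER_CUBIC)
c3=cv2.resize(b[215:295,130:210],None,fx=4,fy=4,interpolation=cv2.INTER_CUBIC)
cv2.imwrite('pics/c1.png',c1)
cv2.imwrite('pics/c2.png',np.hstack([c2[:320],c3]))
```

```text
(no output)
```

View pics/c1.png

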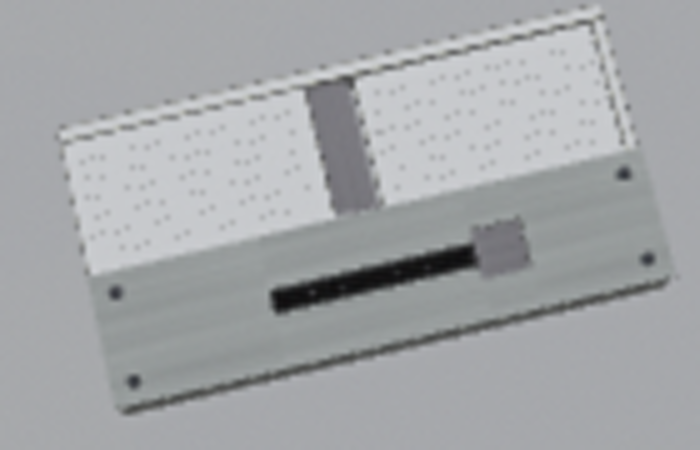

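View pics/c2.png

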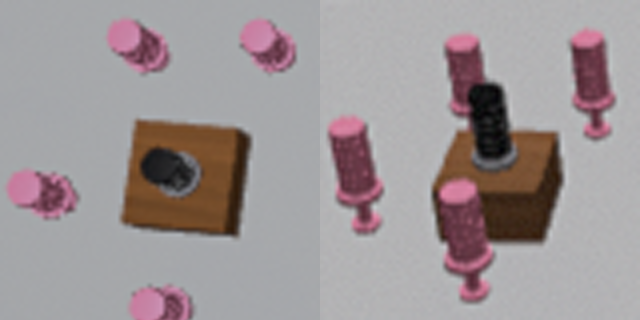

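The crop confirms that the black-gripped pin in the wooden stand is the lock pin, with four pink look-alikes around it. In crop 1 the opening's centre is at (501,246), the slot end is at (272,301), and the cover corners are clear.

Run:
```python
from h import *
d=load('pics/top0.png')
A=lambda x,y:(x/5+210-.4,y/5+185-.4)
B=lambda x,y:(x/4+125-.375,y/4+205-.375)
w=lambda p,z:ray(d,*p,z)
# slicer fit: local pts -> crop px, z=.051
L=np.array([[-33,-60],[-33,55],[0,140],[0,-140],[-66,-140],[-66,140]])/1e3
P=np.array([w(A(*c),.051)[:2] for c in [(501,246),(272,301),(90,272),(636,150),(672,278),(122,408)]])
lm,pm=L.mean(0),P.mean(0); H=(L-lm).T@(P-pm); U,S,Vt=np.linalg.svd(H); Q=(Vt.T@U.T)
print('det',np.linalg.det(Q)); yaw=np.arctan2(Q[1,0],Q[0,0]); t=pm-Q@lm
print('yaw',yaw,'org',t,'resid mm',np.round((P-(L@Q.T+t))*1e3,1).tolist())
print('entry',Q@L[0]+t,P[0],'end',Q@L[1]+t,P[1])
print('stand top c',w(B(182,176),.04),'collar',w(B(180,174),.046),'griptop',w(B(155,162),.092))
for c in [(126,38),(258,36),(26,188),(150,306)]: print('pink top',w(B(*c),.078)[:2])
o=ctrl.get_obs(); print(R.from_quat(o['eef_rot']).as_matrix().round(3))
```

```text
det 0.9999999999999998
yaw 0.20232445014948658 org [0.50774826 0.03728021] resid mm [[1.0, -0.1], [0.1, -0.1], [1.3, -1.4], [-1.4, 2.9], [-0.7, 2.2], [-0.3, -3.5]]
entry [ 0.4874782  -0.02812716] [ 0.48846384 -0.02821862] end [0.46436931 0.08452708] [0.46442175 0.08438147]
stand top c [0.46241204 0.31561456 0.04      ] collar [0.46294769 0.31538116 0.046     ] griptop [0.46478868 0.31873891 0.092     ]
pink top [0.5421063  0.34235948]
pink top [0.54121788 0.26271237]
pink top [0.45315647 0.39835602]
pink top [0.38245027 0.32265811]
[[ 0.897  0.443 -0.   ]
 [ 0.443 -0.897  0.001]
 [ 0.    -0.001 -1.   ]]
```

Emit:
carry_out:
  rows:
    - [[0.04,-0.043,0.0,0,0,0.05,0.6],[0.083,-0.09,0.0,0,0,0.1,0.6],[0.124,-0.135,0.0,0,0,0.15,0.6],[0.166,-0.18,0.0,0,0,0.2,0.6],[0.208,-0.226,0.0,0,0,0.2565,0.6],[0.25,-0.271,0.0,0,0,0.2565,0.6],[0.292,-0.317,0.0,0,0,0.2565,0.6],[0.333,-0.361,0.0,0,0,0.2565,0.6],[0.375,-0.407,0.0,0,0,0.2565,0.6],[0.416,-0.452,0.0,0,0,0.2565,0.6]]
  grip_force: 40

```text
time_s: 1.35
position: [0.4054, 0.121, 0.2313]
eef_rot: [0.995, 0.101, 0.0, 0.0]
contact_force: [1.5, -0.3, 0.5]
finger_gap: 0.6
finger_force: 0.0
```

```bash
cat >> h.py <<'E'
def to(P,yaw_y=None):
    "shift+turn from measured pose to TCP P, tool down, tool y at world angle yaw_y"
    o=ctrl.get_obs(); Rc=R.from_quat(o['eef_rot']); s=Rc.inv().apply(np.array(P)-o['position'])
    a=yaw_y; y=np.array([np.cos(a),np.sin(a),0]); z=np.array([0,0,-1.]); x=np.cross(y,z)
    t=(Rc.inv()*R.from_matrix(np.c_[x,y,z])).as_rotvec()
    print('t',round(float(o['time_s']),2),'pos',o['position'].round(4),'F',o['contact_force'].round(2),'gap',round(float(o['finger_gap']),3),'ff',round(float(o['finger_force']),1))
    print('shift',s.round(4),'turn',t.round(4)); return o
YS=0.2023+np.pi/2-np.pi
E
python3 - <<'E'
from h import *
to([.463,.316,.18],YS)
E
```

```text
t 1.35 pos [0.4054 0.121  0.2313] F [ 1.52 -0.3   0.49] gap 0.6 ff 0.0
shift [ 0.0957 -0.1794  0.0513] turn [ 0.0001 -0.0002  0.0003]
```

Emit:
carry_out:
  rows:
    - [[0.024,-0.045,0.01,0,0,0,0.6],[0.048,-0.09,0.02,0,0,0,0.6],[0.072,-0.135,0.03,0,0,0,0.6],[0.096,-0.179,0.04,0,0,0,0.6],[0.096,-0.179,0.051,0,0,0,0.6],[0.096,-0.179,0.051,0,0,0,0.6],[0.096,-0.179,0.051,0,0,0,0.6],[0.096,-0.179,0.051,0,0,0,0.6],[0.096,-0.179,0.051,0,0,0,0.6],[0.096,-0.179,0.051,0,0,0,0.6]]

```text
time_s: 2.6
position: [0.4634, 0.3132, 0.1805]
eef_rot: [0.995, 0.101, 0.0, -0.0]
contact_force: [0.2, 0.7, -0.6]
finger_gap: 0.6
finger_force: 0.0
```

Run:
```python
from h import *
i=snap('wrist','pics/w1.png'); print(i['position'],i['orientation'],i['mtx'][0,0])
d=load('pics/w1.png'); print(proj(d,[[.463,.316,.092],[.463,.316,.046],[.463,.316,.04]]))
to([.463,.316,.054],YS)
```

```text
[0.53190967 0.32754884 0.32304002] [ 0.76707695 -0.62599053 -0.08946317  0.10828269] 302.3125225208416
[[273.52720397 215.55329495]
 [274.01552989 201.46261181]
 [274.06830294 199.93984113]]
t 2.65 pos [0.4634 0.3133 0.1804] F [0.06 0.3  0.58] gap 0.598 ff 0.0
shift [ 1.000e-04 -2.700e-03  1.264e-01] turn [-0.     -0.0002 -0.0001]
```

View pics/w1.png

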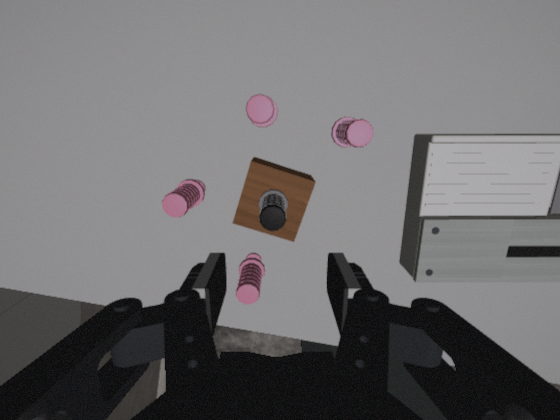

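The wrist view shows the lock pin's grip top at (272,217), about 2 px from the prediction, so the estimate is good to about 1.5 mm. The nearest pink pin is well clear of the fingers, so I'll descend and grip.

Emit:
carry_out:
  rows:
    - [[-0.001,-0.0034,0.03,0,0,0,0.6],[-0.001,-0.0034,0.06,0,0,0,0.6],[-0.001,-0.0034,0.09,0,0,0,0.6],[-0.001,-0.0034,0.11,0,0,0,0.6],[-0.001,-0.0034,0.12,0,0,0,0.6],[-0.001,-0.0034,0.126,0,0,0,0.6],[-0.001,-0.0034,0.126,0,0,0,0.6],[-0.001,-0.0034,0.126,0,0,0,0.6],[-0.001,-0.0034,0.126,0,0,0,0.4],[-0.001,-0.0034,0.126,0,0,0,0.3]]

```text
time_s: 3.9
position: [0.4618, 0.3166, 0.0545]
eef_rot: [0.995, 0.101, 0.0, -0.0]
contact_force: [0.2, 0.9, -0.3]
finger_gap: 0.303
finger_force: 0.0
```

Emit:
carry_out:
  rows:
    - [[0,0,0,0,0,0,0.2],[0,0,0,0,0,0,0.1],[0,0,0,0,0,0,0.1],[0,0,0,0,0,0,0.1],[0,0,0,0,0,0,0.1],[0,0,0,0,0,0,0.1],[0,0,0,0,0,0,0.1],[0,0,0,0,0,0,0.1],[0,0,0,0,0,0,0.1],[0,0,0,0,0,0,0.1]]
  grip_force: 60

```text
time_s: 5.15
position: [0.4618, 0.3167, 0.0546]
eef_rot: [0.995, 0.101, 0.0, -0.0]
contact_force: [-1.0, 0.2, 6.1]
finger_gap: 0.24
finger_force: 58.5
```

Run:
```python
from h import *
to([.463,.316,.18],YS)
d=load('pics/w1.png')
print(ray(d,272.5,217.5,.092))
```

```text
t 5.15 pos [0.4618 0.3167 0.0546] F [-1.02  0.22  6.12] gap 0.24 ff 58.5
shift [ 0.0011  0.0009 -0.1254] turn [-0.0002 -0.0005  0.    ]
[0.46124071 0.31648301 0.092     ]
```

Emit:
carry_out:
  rows:
    - [[0,0,-0.01,0,0,0,0.1],[0,0,-0.025,0,0,0,0.1],[0,0,-0.045,0,0,0,0.1],[0,0,-0.065,0,0,0,0.1],[-0.004,0.03,-0.075,0,0,0,0.1],[-0.009,0.07,-0.075,0,0,0,0.1],[-0.014,0.11,-0.075,0,0,0,0.1],[-0.019,0.15,-0.075,0,0,0,0.1],[-0.024,0.19,-0.075,0,0,0,0.1],[-0.029,0.23,-0.075,0,0,0,0.1]]

```text
time_s: 6.4
position: [0.4797, 0.0841, 0.1302]
eef_rot: [0.995, 0.101, 0.001, 0.0]
contact_force: [0.4, -0.7, -0.3]
finger_gap: 0.244
finger_force: 58.7
```

Emit:
carry_out:
  rows:
    - [[-0.005,0.035,0,0,0,0,0.1],[-0.009,0.07,0,0,0,0,0.1],[-0.0125,0.095,0,0,0,0,0.1],[-0.0148,0.113,0,0,0,0,0.1],[-0.0148,0.113,0,0,0,0,0.1],[-0.0148,0.113,0,0,0,0,0.1],[-0.0148,0.113,0,0,0,0,0.1],[-0.0148,0.113,0,0,0,0,0.1],[-0.0148,0.113,0,0,0,0,0.1],[-0.0148,0.113,0,0,0,0,0.1]]

```text
time_s: 7.65
position: [0.4877, -0.0282, 0.1293]
eef_rot: [0.995, 0.101, -0.0, -0.0]
contact_force: [-0.0, 0.8, -0.7]
finger_gap: 0.24
finger_force: 58.8
```

Run:
```python
from h import *
o=to([.488,-.028,.13],YS)
i=snap('wrist','pics/w2.png'); d=load('pics/w2.png')
p=o['position']
print('tip',proj(d,p-[0,0,.0406])); print('entry',proj(d,[.4885,-.0282,.051]),'end',proj(d,[.4644,.0845,.051]))
c=cv2.resize(d['px'][120:330,180:460],(784,588),interpolation=cv2.INTER_CUBIC); cv2.imwrite('pics/w2c.png',c)
```

```text
t 7.65 pos [ 0.4877 -0.0282  0.1293] F [-0.04  0.84 -0.7 ] gap 0.24 ff 58.8
shift [ 0.0003 -0.0001 -0.0007] turn [-0.0001  0.0001  0.0002]
tip [[277.0617995  237.15345982]]
entry [[277.2592703  218.58729961]] end [[126.95450011 219.75295597]]
```

View pics/w2c.png

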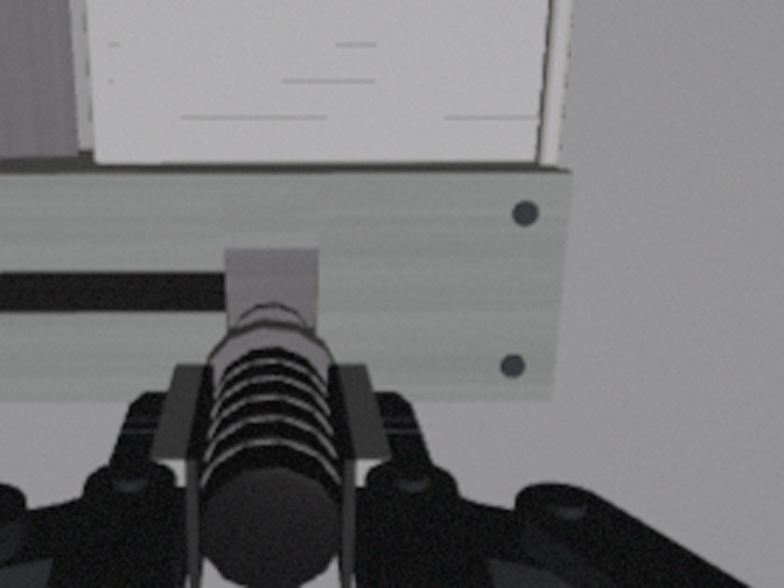

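The wrist crop shows the pin's foot edge at about (272,304), the opening spanning columns 225–319 with its far edge at row 249, and the slot centre at row 291. The foot and opening are well centred along y, so I'll check the x offset using the foot as reference.

Run:
```python
from h import *
d=load('pics/w2.png'); p=ctrl.get_obs()['position']
C=lambda P:((proj(d,P)[0]-[180,120]+.5)*2.8-.5).round(1)
xs=np.array([np.cos(.2023),np.sin(.2023),0]); ys=np.array([-xs[1],xs[0],0])
tip=p-[0,0,.0406]
print('foot top far edge',C(tip+xs*.009+[0,0,.006]),'foot bottom far',C(tip+xs*.0065),'collar top far',C(tip+xs*.014+[0,0,.032]),'collar L/R',C(tip+ys*.014+[0,0,.032]),C(tip-ys*.014+[0,0,.032]),'griptop far',C(tip+xs*.011+[0,0,.078]), 'griptop near',C(tip-xs*.011+[0,0,.078]))
O=np.array([.5077,.0373,0.051]); 
for n,l in dict(farL=(-20.5,-47.5),farR=(-20.5,-72.5),slotfar=(-27,-55),slotnear=(-39,-55),railedge=(0,-140),front=(-66,-140)).items(): print(n,C(O+xs*l[0]/1e3+ys*l[1]/1e3))
```

```text
foot top far edge [273.  300.5] foot bottom far [272.9 302.3] collar top far [273.2 320.3] collar L/R [201.2 387.9] [345.2 388. ] griptop far [273.8 456.2] griptop near [273.7 591.2]
farL [225.7 236.3]
farR [318.5 236.3]
slotfar [253.7 259.5]
slotnear [254.  301.3]
railedge [576.8 160.8]
front [553.4 391.2]
```

Emit:
carry_out:
  rows:
    - [[-0.0017,0,0.01,0,0,0,0.1],[-0.0017,0,0.02,0,0,0,0.1],[-0.0017,0,0.028,0,0,0,0.1],[-0.0017,0,0.032,0,0,0,0.1],[-0.0017,0,0.032,0,0,0,0.1],[-0.0017,0,0.032,0,0,0,0.1],[-0.0017,0,0.032,0,0,0,0.1],[-0.0017,0,0.032,0,0,0,0.1],[-0.0017,0,0.032,0,0,0,0.1],[-0.0017,0,0.032,0,0,0,0.1]]

```text
time_s: 8.95
position: [0.4861, -0.0286, 0.0973]
eef_rot: [0.995, 0.101, 0.0, 0.0]
contact_force: [0.2, -0.2, -0.6]
finger_gap: 0.24
finger_force: 58.8
```

Run:
```python
from h import *
o=to([.488,-.028,.13],YS)
snap('wrist','pics/w3.png'); d=load('pics/w3.png'); p=o['position']
u0,v0=210,180; s=6
c=cv2.resize(d['px'][v0:v0+95,u0:u0+130],None,fx=s,fy=s,interpolation=cv2.INTER_CUBIC); cv2.imwrite('pics/w3c.png',c)
C=lambda P:((proj(d,P)[0]-[u0,v0]+.5)*s-.5).round(1)
xs=np.array([np.cos(.2023),np.sin(.2023),0]); ys=np.array([-xs[1],xs[0],0])
tip=p-[0,0,.0406]
print('foot top far edge',C(tip+xs*.009+[0,0,.006]),'foot bot far',C(tip+xs*.0065),'foot L/R',C(tip+ys*.009+[0,0,.006]),C(tip-ys*.009+[0,0,.006]),'collar top far',C(tip+xs*.014+[0,0,.032]))
O=np.array([.5077,.0373,0.051]); 
for n,l in dict(farL=(-20.5,-47.5),farR=(-20.5,-72.5),slotfar=(-27,-50),slotnear=(-39,-50),railedge=(0,-70)).items(): print(n,C(O+xs*l[0]/1e3+ys*l[1]/1e3))
```

```text
t 8.95 pos [ 0.4861 -0.0286  0.0973] F [ 0.24 -0.19 -0.63] gap 0.24 ff 58.8
shift [ 0.002  -0.0002 -0.0327] turn [ 0. -0.  0.]
foot top far edge [405.1 284.6] foot bot far [405.  288.5] foot L/R [318.9 366.1] [491.2 366.2] collar top far [405.5 326.9]
farL [287.9 206.3]
farR [518.1 206.4]
slotfar [311.7 263.2]
slotnear [313.2 365.5]
railedge [497.8  20. ]
```

View pics/w3c.png

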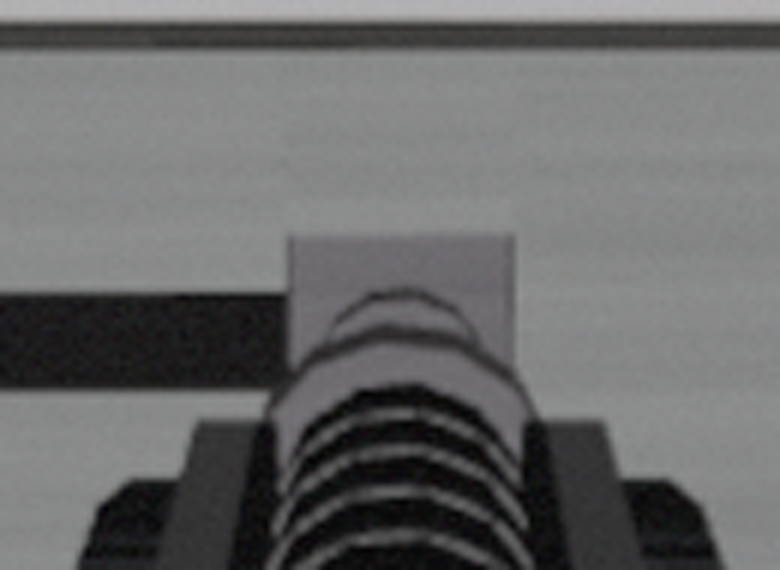

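The close crop shows the foot's far edge at row 288, the slot from rows 294 to 388 (centre 341), and the opening across columns 288–515. The foot is centred along y, but sits about 1.4 mm too far in +x. I'll correct that and descend into the opening.

Emit:
carry_out:
  rows:
    - [[-0.0014,0,0.0,0,0,0,0.1],[-0.0014,0,0.003,0,0,0,0.1],[-0.0014,0,0.006,0,0,0,0.1],[-0.0014,0,0.009,0,0,0,0.1],[-0.0014,0,0.012,0,0,0,0.1],[-0.0014,0,0.015,0,0,0,0.1],[-0.0014,0,0.0175,0,0,0,0.1],[-0.0014,0,0.019,0,0,0,0.1],[-0.0014,0,0.0195,0,0,0,0.1],[-0.0014,0,0.0195,0,0,0,0.1]]

```text
time_s: 10.25
position: [0.4847, -0.0289, 0.0778]
eef_rot: [0.995, 0.101, 0.0, 0.0]
contact_force: [-0.1, 0.0, -1.6]
finger_gap: 0.246
finger_force: 58.8
```

Emit:
carry_out:
  rows:
    - [[0,0,0.0003,0,0,0,0.1],[0,0,0.0006,0,0,0,0.1],[0,0,0.0009,0,0,0,0.1],[0,0,0.0012,0,0,0,0.1],[0,0,0.0014,0,0,0,0.1],[0,0,0.0015,0,0,0,0.1],[0,0,0.0015,0,0,0,0.1],[0,0,0.0015,0,0,0,0.1],[0,0,0.0015,0,0,0,0.1],[0,0,0.0015,0,0,0,0.1]]

```text
time_s: 11.5
position: [0.4847, -0.0289, 0.0763]
eef_rot: [0.995, 0.101, 0.0, 0.0]
contact_force: [-0.1, -0.3, -0.7]
finger_gap: 0.243
finger_force: 58.8
```

Emit:
carry_out:
  rows:
    - [[0,0,0.0002,0,0,0,0.1],[0,0,0.0004,0,0,0,0.1],[0,0,0.0006,0,0,0,0.1],[0,0,0.0008,0,0,0,0.1],[0,0,0.001,0,0,0,0.1],[0,0,0.001,0,0,0,0.1],[0,0,0.001,0,0,0,0.1],[0,0,0.001,0,0,0,0.1],[0,0,0.001,0,0,0,0.1],[0,0,0.001,0,0,0,0.1]]

```text
time_s: 12.75
position: [0.4848, -0.0289, 0.0756]
eef_rot: [0.995, 0.101, 0.0, 0.0]
contact_force: [-0.8, 1.3, 5.3]
finger_gap: 0.239
finger_force: 58.8
```

Emit:
carry_out:
  rows:
    - [[0,-0.001,0.0001,0,0,0,0.1],[0,-0.003,0.0002,0,0,0,0.1],[0,-0.005,0.0002,0,0,0,0.1],[0,-0.007,0.0002,0,0,0,0.1],[0,-0.009,0.0002,0,0,0,0.1],[0,-0.011,0.0002,0,0,0,0.1],[0,-0.013,0.0002,0,0,0,0.1],[0,-0.015,0.0002,0,0,0,0.1],[0,-0.017,0.0002,0,0,0,0.1],[0,-0.018,0.0002,0,0,0,0.1]]

```text
time_s: 14.0
position: [0.4818, -0.0117, 0.0756]
eef_rot: [0.995, 0.101, 0.001, 0.001]
contact_force: [1.4, -4.7, 5.3]
finger_gap: 0.239
finger_force: 59.3
```

Emit:
carry_out:
  rows:
    - [[0,-0.002,0,0,0,0,0.1],[0,-0.004,0,0,0,0,0.1],[0,-0.006,0,0,0,0,0.1],[0,-0.008,0,0,0,0,0.1],[0,-0.01,0,0,0,0,0.1],[0,-0.012,0,0,0,0,0.1],[0,-0.014,0,0,0,0,0.1],[0,-0.016,0,0,0,0,0.1],[0,-0.017,0,0,0,0,0.1],[0,-0.017,0,0,0,0,0.1]]

```text
time_s: 15.25
position: [0.4784, 0.005, 0.0756]
eef_rot: [0.995, 0.101, 0.001, 0.001]
contact_force: [1.1, -4.7, 5.4]
finger_gap: 0.243
finger_force: 59.3
```

Emit:
carry_out:
  rows:
    - [[0,-0.0005,0,0,0,0,0.1],[0,-0.001,0,0,0,0,0.1],[0,-0.0015,0,0,0,0,0.1],[0,-0.002,0,0,0,0,0.1],[0,-0.0025,0,0,0,0,0.1],[0,-0.003,0,0,0,0,0.1],[0,-0.003,0,0,0,0,0.1],[0,-0.003,0,0,0,0,0.1],[0,-0.003,0,0,0,0,0.1],[0,-0.003,0,0,0,0,0.1]]

```text
time_s: 16.5
position: [0.4778, 0.0079, 0.0756]
eef_rot: [0.995, 0.101, 0.001, 0.001]
contact_force: [0.6, -4.3, 5.5]
finger_gap: 0.24
finger_force: 59.3
```

Emit:
carry_out:
  rows:
    - [[0,-0.0005,0,0,0,0,0.1],[0,-0.001,0,0,0,0,0.1],[0,-0.0015,0,0,0,0,0.1],[0,-0.002,0,0,0,0,0.1],[0,-0.0025,0,0,0,0,0.1],[0,-0.003,0,0,0,0,0.1],[0,-0.003,0,0,0,0,0.1],[0,-0.003,0,0,0,0,0.1],[0,-0.003,0,0,0,0,0.1],[0,-0.003,0,0,0,0,0.1]]

```text
time_s: 17.75
position: [0.4772, 0.0108, 0.0756]
eef_rot: [0.995, 0.101, 0.001, 0.001]
contact_force: [0.9, -4.1, 5.3]
finger_gap: 0.243
finger_force: 59.3
```

Emit:
carry_out:
  rows:
    - [[0,-0.0005,0,0,0,0,0.1],[0,-0.001,0,0,0,0,0.1],[0,-0.0015,0,0,0,0,0.1],[0,-0.002,0,0,0,0,0.1],[0,-0.0025,0,0,0,0,0.1],[0,-0.003,0,0,0,0,0.1],[0,-0.003,0,0,0,0,0.1],[0,-0.003,0,0,0,0,0.1],[0,-0.003,0,0,0,0,0.1],[0,-0.003,0,0,0,0,0.1]]

```text
time_s: 19.0
position: [0.4766, 0.0137, 0.0756]
eef_rot: [0.995, 0.101, 0.001, 0.001]
contact_force: [0.4, -3.9, 5.2]
finger_gap: 0.244
finger_force: 59.3
```

Emit:
carry_out:
  rows:
    - [[0,-0.0005,0.0002,0,0,0,0.1],[0,-0.001,0.0002,0,0,0,0.1],[0,-0.0015,0.0002,0,0,0,0.1],[0,-0.002,0.0002,0,0,0,0.1],[0,-0.0025,0.0002,0,0,0,0.1],[0,-0.003,0.0002,0,0,0,0.1],[0,-0.003,0.0002,0,0,0,0.1],[0,-0.003,0.0002,0,0,0,0.1],[0,-0.003,0.0002,0,0,0,0.1],[0,-0.003,0.0002,0,0,0,0.1]]

```text
time_s: 20.25
position: [0.4762, 0.0165, 0.0756]
eef_rot: [0.995, 0.101, 0.001, 0.001]
contact_force: [0.0, -5.4, 6.8]
finger_gap: 0.239
finger_force: 59.6
```

Emit:
carry_out:
  rows:
    - [[0,-0.0005,0,0,0,0,0.1],[0,-0.001,0,0,0,0,0.1],[0,-0.0015,0,0,0,0,0.1],[0,-0.002,0,0,0,0,0.1],[0,-0.0025,0,0,0,0,0.1],[0,-0.003,0,0,0,0,0.1],[0,-0.003,0,0,0,0,0.1],[0,-0.003,0,0,0,0,0.1],[0,-0.003,0,0,0,0,0.1],[0,-0.003,0,0,0,0,0.1]]

```text
time_s: 21.5
position: [0.4756, 0.0195, 0.0756]
eef_rot: [0.995, 0.101, 0.001, 0.001]
contact_force: [1.3, -4.1, 6.4]
finger_gap: 0.242
finger_force: 59.6
```

Emit:
carry_out:
  rows:
    - [[0,-0.0005,0,0,0,0,0.1],[0,-0.001,0,0,0,0,0.1],[0,-0.0015,0,0,0,0,0.1],[0,-0.002,0,0,0,0,0.1],[0,-0.0025,0,0,0,0,0.1],[0,-0.003,0,0,0,0,0.1],[0,-0.003,0,0,0,0,0.1],[0,-0.003,0,0,0,0,0.1],[0,-0.003,0,0,0,0,0.1],[0,-0.003,0,0,0,0,0.1]]

```text
time_s: 22.75
position: [0.475, 0.0224, 0.0756]
eef_rot: [0.995, 0.101, 0.001, 0.001]
contact_force: [1.4, -4.5, 6.9]
finger_gap: 0.241
finger_force: 59.6
```

Emit:
carry_out:
  rows:
    - [[0,-0.0005,0,0,0,0,0.1],[0,-0.001,0,0,0,0,0.1],[0,-0.0015,0,0,0,0,0.1],[0,-0.002,0,0,0,0,0.1],[0,-0.0025,0,0,0,0,0.1],[0,-0.003,0,0,0,0,0.1],[0,-0.003,0,0,0,0,0.1],[0,-0.003,0,0,0,0,0.1],[0,-0.003,0,0,0,0,0.1],[0,-0.003,0,0,0,0,0.1]]

```text
time_s: 24.0
position: [0.4744, 0.0253, 0.0756]
eef_rot: [0.995, 0.101, 0.001, 0.001]
contact_force: [0.5, -4.7, 8.1]
finger_gap: 0.242
finger_force: 59.6
```

Emit:
carry_out:
  rows:
    - [[0,-0.0005,0,0,0,0,0.1],[0,-0.001,0,0,0,0,0.1],[0,-0.0015,0,0,0,0,0.1],[0,-0.002,0,0,0,0,0.1],[0,-0.0025,0,0,0,0,0.1],[0,-0.003,0,0,0,0,0.1],[0,-0.003,0,0,0,0,0.1],[0,-0.003,0,0,0,0,0.1],[0,-0.003,0,0,0,0,0.1],[0,-0.003,0,0,0,0,0.1]]

```text
time_s: 25.25
position: [0.4738, 0.0283, 0.0756]
eef_rot: [0.995, 0.101, 0.001, 0.001]
contact_force: [0.9, -5.1, 7.0]
finger_gap: 0.241
finger_force: 59.6
```

Emit:
carry_out:
  rows:
    - [[0,-0.0005,0,0,0,0,0.1],[0,-0.001,0,0,0,0,0.1],[0,-0.0015,0,0,0,0,0.1],[0,-0.002,0,0,0,0,0.1],[0,-0.0025,0,0,0,0,0.1],[0,-0.003,0,0,0,0,0.1],[0,-0.003,0,0,0,0,0.1],[0,-0.003,0,0,0,0,0.1],[0,-0.003,0,0,0,0,0.1],[0,-0.003,0,0,0,0,0.1]]

```text
time_s: 26.5
position: [0.4732, 0.0312, 0.0756]
eef_rot: [0.995, 0.101, 0.001, 0.001]
contact_force: [0.4, -4.5, 6.6]
finger_gap: 0.245
finger_force: 59.6
```

Emit:
carry_out:
  rows:
    - [[0,-0.0005,0,0,0,0,0.1],[0,-0.001,0,0,0,0,0.1],[0,-0.0015,0,0,0,0,0.1],[0,-0.002,0,0,0,0,0.1],[0,-0.0025,0,0,0,0,0.1],[0,-0.003,0,0,0,0,0.1],[0,-0.003,0,0,0,0,0.1],[0,-0.003,0,0,0,0,0.1],[0,-0.003,0,0,0,0,0.1],[0,-0.003,0,0,0,0,0.1]]

```text
time_s: 27.75
position: [0.4726, 0.0342, 0.0756]
eef_rot: [0.995, 0.101, 0.001, 0.001]
contact_force: [1.9, -4.8, 7.1]
finger_gap: 0.238
finger_force: 59.6
```

Emit:
carry_out:
  rows:
    - [[0,-0.0005,0,0,0,0,0.1],[0,-0.001,0,0,0,0,0.1],[0,-0.0015,0,0,0,0,0.1],[0,-0.002,0,0,0,0,0.1],[0,-0.0025,0,0,0,0,0.1],[0,-0.003,0,0,0,0,0.1],[0,-0.003,0,0,0,0,0.1],[0,-0.003,0,0,0,0,0.1],[0,-0.003,0,0,0,0,0.1],[0,-0.003,0,0,0,0,0.1]]

```text
time_s: 29.0
position: [0.472, 0.0371, 0.0756]
eef_rot: [0.995, 0.101, 0.001, 0.001]
contact_force: [1.2, -5.5, 8.1]
finger_gap: 0.243
finger_force: 59.6
```

Emit:
carry_out:
  rows:
    - [[0,-0.0005,0,0,0,0,0.1],[0,-0.001,0,0,0,0,0.1],[0,-0.0015,0,0,0,0,0.1],[0,-0.002,0,0,0,0,0.1],[0,-0.0025,0,0,0,0,0.1],[0,-0.003,0,0,0,0,0.1],[0,-0.003,0,0,0,0,0.1],[0,-0.003,0,0,0,0,0.1],[0,-0.003,0,0,0,0,0.1],[0,-0.003,0,0,0,0,0.1]]

```text
time_s: 30.25
position: [0.4714, 0.0401, 0.0756]
eef_rot: [0.995, 0.101, 0.001, 0.001]
contact_force: [1.2, -4.9, 7.8]
finger_gap: 0.241
finger_force: 59.6
```

Emit:
carry_out:
  rows:
    - [[0,-0.0005,0,0,0,0,0.1],[0,-0.001,0,0,0,0,0.1],[0,-0.0015,0,0,0,0,0.1],[0,-0.002,0,0,0,0,0.1],[0,-0.0025,0,0,0,0,0.1],[0,-0.003,0,0,0,0,0.1],[0,-0.003,0,0,0,0,0.1],[0,-0.003,0,0,0,0,0.1],[0,-0.003,0,0,0,0,0.1],[0,-0.003,0,0,0,0,0.1]]

```text
time_s: 31.5
position: [0.4708, 0.043, 0.0756]
eef_rot: [0.995, 0.101, 0.001, 0.001]
contact_force: [1.1, -4.7, 7.6]
finger_gap: 0.24
finger_force: 59.6
```

Emit:
carry_out:
  rows:
    - [[0,-0.0005,0,0,0,0,0.1],[0,-0.001,0,0,0,0,0.1],[0,-0.0015,0,0,0,0,0.1],[0,-0.002,0,0,0,0,0.1],[0,-0.0025,0,0,0,0,0.1],[0,-0.003,0,0,0,0,0.1],[0,-0.003,0,0,0,0,0.1],[0,-0.003,0,0,0,0,0.1],[0,-0.003,0,0,0,0,0.1],[0,-0.003,0,0,0,0,0.1]]

```text
time_s: 32.75
position: [0.4702, 0.046, 0.0756]
eef_rot: [0.995, 0.101, 0.001, 0.001]
contact_force: [0.8, -5.6, 7.3]
finger_gap: 0.237
finger_force: 59.6
```

Emit:
carry_out:
  rows:
    - [[0,-0.0005,0,0,0,0,0.1],[0,-0.001,0,0,0,0,0.1],[0,-0.0015,0,0,0,0,0.1],[0,-0.002,0,0,0,0,0.1],[0,-0.0025,0,0,0,0,0.1],[0,-0.003,0,0,0,0,0.1],[0,-0.003,0,0,0,0,0.1],[0,-0.003,0,0,0,0,0.1],[0,-0.003,0,0,0,0,0.1],[0,-0.003,0,0,0,0,0.1]]

```text
time_s: 34.0
position: [0.4696, 0.0489, 0.0756]
eef_rot: [0.995, 0.101, 0.001, 0.001]
contact_force: [1.8, -5.4, 7.3]
finger_gap: 0.244
finger_force: 59.6
```

Emit:
carry_out:
  rows:
    - [[0,-0.0005,0,0,0,0,0.1],[0,-0.001,0,0,0,0,0.1],[0,-0.0015,0,0,0,0,0.1],[0,-0.002,0,0,0,0,0.1],[0,-0.0025,0,0,0,0,0.1],[0,-0.003,0,0,0,0,0.1],[0,-0.003,0,0,0,0,0.1],[0,-0.003,0,0,0,0,0.1],[0,-0.003,0,0,0,0,0.1],[0,-0.003,0,0,0,0,0.1]]

```text
time_s: 35.25
position: [0.469, 0.0519, 0.0756]
eef_rot: [0.995, 0.101, 0.001, 0.001]
contact_force: [0.4, -5.0, 7.1]
finger_gap: 0.241
finger_force: 59.6
```

Emit:
carry_out:
  rows:
    - [[0,-0.0005,0,0,0,0,0.1],[0,-0.001,0,0,0,0,0.1],[0,-0.0015,0,0,0,0,0.1],[0,-0.002,0,0,0,0,0.1],[0,-0.0025,0,0,0,0,0.1],[0,-0.003,0,0,0,0,0.1],[0,-0.003,0,0,0,0,0.1],[0,-0.003,0,0,0,0,0.1],[0,-0.003,0,0,0,0,0.1],[0,-0.003,0,0,0,0,0.1]]

```text
time_s: 36.5
position: [0.4684, 0.0548, 0.0756]
eef_rot: [0.995, 0.101, 0.001, 0.001]
contact_force: [1.0, -4.9, 6.1]
finger_gap: 0.242
finger_force: 59.6
```

Emit:
carry_out:
  rows:
    - [[0,-0.0005,0,0,0,0,0.1],[0,-0.001,0,0,0,0,0.1],[0,-0.0015,0,0,0,0,0.1],[0,-0.002,0,0,0,0,0.1],[0,-0.0025,0,0,0,0,0.1],[0,-0.003,0,0,0,0,0.1],[0,-0.003,0,0,0,0,0.1],[0,-0.003,0,0,0,0,0.1],[0,-0.003,0,0,0,0,0.1],[0,-0.003,0,0,0,0,0.1]]

```text
time_s: 37.75
position: [0.4678, 0.0578, 0.0755]
eef_rot: [0.995, 0.101, 0.001, 0.001]
contact_force: [-0.3, -5.3, 7.8]
finger_gap: 0.243
finger_force: 59.6
```

Emit:
carry_out:
  rows:
    - [[0,-0.0005,0,0,0,0,0.1],[0,-0.001,0,0,0,0,0.1],[0,-0.0015,0,0,0,0,0.1],[0,-0.002,0,0,0,0,0.1],[0,-0.0025,0,0,0,0,0.1],[0,-0.003,0,0,0,0,0.1],[0,-0.003,0,0,0,0,0.1],[0,-0.003,0,0,0,0,0.1],[0,-0.003,0,0,0,0,0.1],[0,-0.003,0,0,0,0,0.1]]

```text
time_s: 39.0
position: [0.4671, 0.0607, 0.0755]
eef_rot: [0.995, 0.101, 0.001, 0.001]
contact_force: [1.7, -5.0, 6.6]
finger_gap: 0.245
finger_force: 59.6
```

Emit:
carry_out:
  rows:
    - [[0,-0.0005,0,0,0,0,0.1],[0,-0.001,0,0,0,0,0.1],[0,-0.0015,0,0,0,0,0.1],[0,-0.002,0,0,0,0,0.1],[0,-0.0025,0,0,0,0,0.1],[0,-0.003,0,0,0,0,0.1],[0,-0.003,0,0,0,0,0.1],[0,-0.003,0,0,0,0,0.1],[0,-0.003,0,0,0,0,0.1],[0,-0.003,0,0,0,0,0.1]]

```text
time_s: 40.25
position: [0.4664, 0.0638, 0.0754]
eef_rot: [0.995, 0.101, 0.001, 0.001]
contact_force: [1.8, -3.9, 6.4]
finger_gap: 0.241
finger_force: 59.6
```

Emit:
carry_out:
  rows:
    - [[0,-0.0005,0,0,0,0,0.1],[0,-0.001,0,0,0,0,0.1],[0,-0.0015,0,0,0,0,0.1],[0,-0.002,0,0,0,0,0.1],[0,-0.0025,0,0,0,0,0.1],[0,-0.0025,0,0,0,0,0.1],[0,-0.0025,0,0,0,0,0.1],[0,-0.0025,0,0,0,0,0.1],[0,-0.0025,0,0,0,0,0.1],[0,-0.0025,0,0,0,0,0.1]]

```text
time_s: 41.5
position: [0.465, 0.0666, 0.0749]
eef_rot: [0.995, 0.101, -0.0, -0.0]
contact_force: [-0.3, 0.2, -0.7]
finger_gap: 0.24
finger_force: 58.7
```

Fz fell to zero and z dropped, so the foot is in the groove. I'll centre it slightly and press it down slowly.

Emit:
carry_out:
  rows:
    - [[0,-0.0005,0,0,0,0,0.1],[0,-0.001,0,0,0,0,0.1],[0,-0.001,0.0005,0,0,0,0.1],[0,-0.001,0.001,0,0,0,0.1],[0,-0.001,0.0015,0,0,0,0.1],[0,-0.001,0.002,0,0,0,0.1],[0,-0.001,0.0025,0,0,0,0.1],[0,-0.001,0.003,0,0,0,0.1],[0,-0.001,0.003,0,0,0,0.1],[0,-0.001,0.003,0,0,0,0.1]]

```text
time_s: 42.75
position: [0.4653, 0.0678, 0.0727]
eef_rot: [0.995, 0.101, 0.001, -0.0]
contact_force: [-1.9, 2.0, 10.1]
finger_gap: 0.242
finger_force: 59.8
```

Emit:
carry_out:
  rows:
    - [[0,-0.0005,0,0,0,0,0.1],[0,-0.001,0,0,0,0,0.1],[0,-0.001,0,0,0,0,0.1],[0,-0.001,0,0,0,0,0.1],[0,-0.001,0,0,0,0,0.1],[0,-0.001,0,0,0,0,0.1],[0,-0.001,0,0,0,0,0.1],[0,-0.001,0,0,0,0,0.1],[0,-0.001,0,0,0,0,0.1],[0,-0.001,0,0,0,0,0.1]]

```text
time_s: 44.0
position: [0.4646, 0.0686, 0.0718]
eef_rot: [0.995, 0.101, -0.0, -0.0]
contact_force: [-1.5, 1.5, -1.9]
finger_gap: 0.239
finger_force: 58.8
```

Emit:
carry_out:
  rows:
    - [[0,-0.0005,0,0,0,0,0.1],[0,-0.001,0,0,0,0,0.1],[0,-0.001,0.0007,0,0,0,0.1],[0,-0.001,0.0014,0,0,0,0.1],[0,-0.001,0.0021,0,0,0,0.1],[0,-0.001,0.0028,0,0,0,0.1],[0,-0.001,0.0035,0,0,0,0.1],[0,-0.001,0.004,0,0,0,0.1],[0,-0.001,0.0045,0,0,0,0.1],[0,-0.001,0.0045,0,0,0,0.1]]

```text
time_s: 45.25
position: [0.4645, 0.0695, 0.0674]
eef_rot: [0.995, 0.101, -0.0, -0.0]
contact_force: [0.9, 0.6, -1.3]
finger_gap: 0.238
finger_force: 58.8
```

Emit:
carry_out:
  rows:
    - [[0,0,0.0003,0,0,0,0.1],[0,0,0.0006,0,0,0,0.1],[0,0,0.0009,0,0,0,0.1],[0,0,0.0012,0,0,0,0.1],[0,0,0.0015,0,0,0,0.1],[0,0,0.0018,0,0,0,0.1],[0,0,0.002,0,0,0,0.1],[0,0,0.0022,0,0,0,0.1],[0,0,0.0022,0,0,0,0.1],[0,0,0.0022,0,0,0,0.1]]

```text
time_s: 46.5
position: [0.4646, 0.0696, 0.0656]
eef_rot: [0.995, 0.101, 0.0, 0.0]
contact_force: [-2.7, -0.5, 6.0]
finger_gap: 0.242
finger_force: 59.2
```

Emit:
carry_out:
  rows:
    - [[0,0,0.0003,0,0,0,0.1],[0,0,0.0006,0,0,0,0.1],[0,0,0.0008,0,0,0,0.1],[0,0,0.0008,0,0,0,0.1],[0,0,0.0008,0,0,0,0.1],[0,0,0.0008,0,0,0,0.1],[0,0,0.0003,0,0,0,0.1],[0,0,0,0,0,0,0.1],[0,0,-0.0003,0,0,0,0.1],[0,0,-0.0003,0,0,0,0.1]]

```text
time_s: 47.75
position: [0.4645, 0.0696, 0.0656]
eef_rot: [0.995, 0.101, 0.0, 0.0]
contact_force: [-2.2, 0.6, 5.3]
finger_gap: 0.243
finger_force: 59.5
```

Run:
```python
from h import *
snap('wrist','pics/w4.png'); d=load('pics/w4.png')
cv2.imwrite('pics/w4c.png',cv2.resize(d['px'][170:300,190:370],None,fx=4,fy=4,interpolation=cv2.INTER_CUBIC))
```

```text
(no output)
```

View pics/w4c.png

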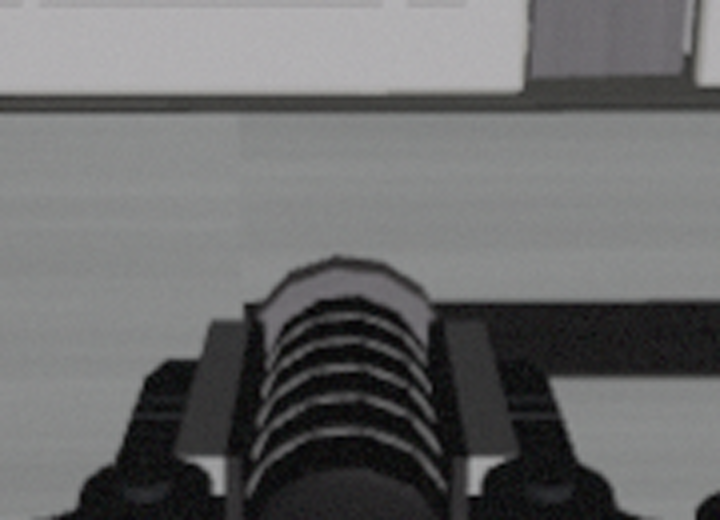

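The collar sits flat on the cover at about (340,265), at the closed-end side of the slot. I'll release it and retreat straight up.

Emit:
carry_out:
  rows:
    - [[0,0,0,0,0,0,0.3],[0,0,0,0,0,0,0.4],[0,0,0,0,0,0,0.5],[0,0,0,0,0,0,0.6],[0,0,0,0,0,0,0.6],[0,0,0,0,0,0,0.6],[0,0,-0.01,0,0,0,0.6],[0,0,-0.03,0,0,0,0.6],[0,0,-0.055,0,0,0,0.6],[0,0,-0.08,0,0,0,0.6]]

```text
time_s: 49.05
position: [0.4645, 0.0696, 0.147]
eef_rot: [0.995, 0.101, 0.0, 0.0]
contact_force: [0.4, -0.8, 0.3]
finger_gap: 0.599
finger_force: 0.0
```

Emit:
carry_out:
  rows:
    - [[0,0,-0.03,0,0,0,0.6],[0,0,-0.06,0,0,0,0.6],[0,0,-0.09,0,0,0,0.6],[-0.02,0,-0.1,0,0,0,0.6],[-0.04,0,-0.1,0,0,0,0.6],[-0.06,0,-0.1,0,0,0,0.6],[-0.06,0,-0.1,0,0,0,0.6],[-0.06,0,-0.1,0,0,0,0.6],[-0.06,0,-0.1,0,0,0,0.6],[-0.06,0,-0.1,0,0,0,0.6]]

```text
time_s: 50.3
position: [0.406, 0.0576, 0.2454]
eef_rot: [0.995, 0.101, -0.0, -0.0]
contact_force: [-0.4, 0.5, 0.4]
finger_gap: 0.6
finger_force: 0.0
```

Run:
```python
from h import *
snap('wrist','pics/w5.png')
```

```text
(no output)
```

View pics/w5.png

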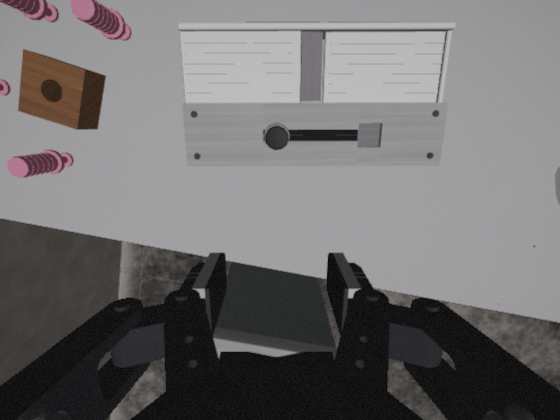

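The pin stands upright in the slot at (276,136) with its collar on the cover. The stand is empty, the pink pins are untouched, and the gripper is clear. I'm handing in.

```bash
python3 -c "
from bench import ctrl
print(ctrl.hand_in())"
```

```text
the job is handed in; nothing more can be done
None
```

The locking pin dropped into the groove at about slicer y = +40 mm; I pressed it down until its collar sat on the cover, let go with it upright, and handed in the job at about 50 s, with no force reading above about 10 N.

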